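# Pack the banquet candles into the cup tray

### The arm

A 6-joint arm with a two-finger parallel gripper is mounted at the origin on the work surface. World frame = base frame: x ahead of the robot, y to its left, z up, the work surface at z = 0. Lengths are in m, angles in degrees, forces in N, time in s.
With the tool pointing down it reaches from about 0.4 to 0.825 m from the base axis. Payload 7 kg.
Tool frame: the origin (TCP) lies at the very end of the fingers, on their centre line; the grasp point (between the pads) lies 19 mm behind it (ctrl.grip_point_offset is the distance from the TCP to the grasp point, in m); x points along the fingers, z is the direction in which the jaws open and shut, and the axes are right-handed (so a half turn about x gives the same grasp; the last joint's range is limited). The gripper opens to 88 mm and grips with 3 to 60 N. Pads are 19 mm wide; open, the fingers measure 130 mm over their backs; the gripper's body (78 mm by 193 mm) begins 47 mm behind the grasp point.
Start: joints at [-53.68, 20.546, 0.682, 0, -70.136, -16.507], TCP at [0.229, -0.635, 0.227] pointing down, gripper open.
Joint ranges: [-176.03, 176.03], [-82.01, 121.73], [-58.28, 71.71], [-173.87, 95.51], [-174.79, -0.11], [-173.66, 173.66]. Speed limits (degrees/s): [136.94, 136.94, 172.46, 180, 180, 180].

### API

Orientations are given as [roll, pitch, yaw] about the fixed x, y, z axes, in that order (R = Rz(yaw) Ry(pitch) Rx(roll)).
In Python, from plant import get_obs, snapshot, calibration, close_job, ctrl gives the robot as it stands.
- The arm moves only by the tool move_arm, never from a script. Its argument "commands" is a list that holds one entry, the list of rows, each a list of 4 numbers: the shift along the tool's x, y, z in cm, then the turn about the tool's x in rad. In form: [[[dx, dy, dz, spin], ...]]. A call has 1 to 8 rows; each row shifts and turns the commanded pose from where the row before left it, along the tool's axes as they then stand; what a row does not reach is not made up. A row lasts 1/10 s, in which the tool goes at most 50 mm and 8.59 degrees, less where a joint would pass 70% of its speed; a pose out of reach is approached as far as the arm can. A call with a gripper value outside its range is refused whole. "jaw" is the finger opening in cm, from 0 to 8.76, set as the call begins (left out, the last holds). The fingers move at their own pace and stop on an object; the grip force is fixed at half the most. Time passes only in rows, so rows that do not move let the fingers close. It gives the time, the measured TCP pose, the force and the opening at its end, in the units of the state.
- get_obs(): the state, without advancing time (a new reading comes with each control period).
- snapshot(name): name is "side" or "top" or "wrist"; returns (picture, depth): 400x640x3 uint8, red, green, blue; 400x640 float32, m along the optical axis (not along the pixel's ray), 0 where there is no reading.
- calibration(name): a dict with "mtx" (3x3 intrinsics, pixels), "k1" (the pictures are not rectified: a ray, as slopes to the right and down, at radius r is drawn at 1 + k1 r^2 times it, then the intrinsics apply), "T" (4x4, takes a point from camera to world coordinates); the wrist camera has in their place "tool_from_camera" (4x4, takes a point from camera to tool coordinates, whose origin is the TCP and whose axes are the tool frame's). Camera axes: x right, y up, looking along -z (the intrinsics and any distortion apply to the point x, -y, -z); pixel columns grow to the right and rows downward; lengths in m; the calibration is good to about 2 mm. A picture is of the moment at which its call begins: read the wrist's pose just before it. calibration takes no time and is no camera call.
- close_job(): hands the job in, once; it reports no verdict.
The state is a dict: "clock": time; "joint_pos": joint angles; "qvel": joint speeds; "tau": joint torques, N m; "tool_pos": TCP position; "orientation": TCP orientation; "force": force on the tool from outside, world axes, zero at the start; "moment": the same for the moment, N m; "opening": finger opening in m.
Only numpy, scipy, OpenCV 4.12 (cv2) and the standard library are available. Lean on these libraries where they do the work, as an engineer would, in place of code of your own. Each camera call takes 0.05 s, during which the arm holds its last target. There are 200 camera calls.

### The job

Clear the three bare ivory pillar candles from the banquet table into the tray: stand each one upright on the floor of the brass cup of its own size (large in large, medium in medium, small in small), setting it down rather than dropping it. Leave the candle in its glass, the bud vase and the napkin ring where they stand.

Things in the scene. Friction and masses are not known exactly. Their poses are not given: they have to be found in the camera images.
- candle_large: large bare pillar candle: plain upright ivory wax cylinder, 56 mm diameter, 100 mm tall, flat top with a thin dark wick (9 mm more, no obstacle to the gripper) in the middle; loose, standing on the table. Origin: centre of its underside, z up along its axis.
- candle_medium: medium bare pillar candle: plain upright ivory wax cylinder, 46 mm diameter, 85 mm tall, flat top with a thin dark wick (9 mm more, no obstacle to the gripper) in the middle; loose, standing on the table. Origin: centre of its underside, z up along its axis.
- candle_small: small bare pillar candle: plain upright ivory wax cylinder, 36 mm diameter, 70 mm tall, flat top with a thin dark wick (9 mm more, no obstacle to the gripper) in the middle; loose, standing on the table. Origin: centre of its underside, z up along its axis.
- cup_large: large brass candle cup for the large candle: low open round cup fixed in the tray, 76 mm inside and 82 mm outside diameter, 20 mm tall, floor 4 mm thick. Origin: centre of its underside, which is 5 mm above the table (rim 25 mm, inner floor 9 mm above the table).
- cup_medium: medium brass candle cup for the medium candle: low open round cup fixed in the tray, 64 mm inside and 70 mm outside diameter, 20 mm tall, floor 4 mm thick. Origin: centre of its underside, which is 5 mm above the table (rim 25 mm, inner floor 9 mm above the table).
- cup_small: small brass candle cup for the small candle: low open round cup fixed in the tray, 54 mm inside and 60 mm outside diameter, 20 mm tall, floor 4 mm thick. Origin: centre of its underside, which is 5 mm above the table (rim 25 mm, inner floor 9 mm above the table).
- tray: dark wooden tray fixed on the table, outer size 100 (x) by 280 (y) by 20 mm high, floor and walls 5 mm thick; the three cups stand in a row along its long (y) axis, one in the middle and one 90 mm to either side, in any order. Origin: centre of its underside.
- glass_candle: look-alike that stays: a candle (46 mm across) inside an open clear glass cylinder 82 mm in diameter and 100 mm tall. Loose; origin: centre of its underside.
- bud_vase: look-alike that stays: white ceramic bud vase, an upright cylinder 46 mm in diameter and 80 mm tall with an open dark mouth 32 mm across in its top and no wick. Loose; origin: centre of its underside.
- napkin_ring: brass napkin ring standing on end on the table, 46 mm outer and 38 mm inner diameter, 32 mm high; stays. Loose; origin: centre of its underside.

How it is judged:
By the outcome, as a careful person would: the job done as asked, in the order asked, and still so for the second after the job is handed in, with the robot touching nothing.
It also fails if it takes over 96 s, if anything falls off the work surface, if the arm or the gripper's body presses on something with over 40 N, if the wrist force passes 120 N, or if a joint passes its speed limit or range.

## Working session

There is one attempt and no reset: what is moved stays moved. The work goes in short steps, Python scripts to look and compute and a tool call to move; the robot and the scene stay as the last step left them, time stands still between calls to the robot, and variables do not carry over. Pictures are saved under pics/ and viewed, about 12 in all and at most 16, crops included, and the job is handed in when it is done.

Besides the shell and the picture viewer there is one more tool, called after "Call:" as a command line: name --argument value ..., lists and objects as JSON in quotes. move_arm: Moves the arm, as the interface text tells. Its arguments: {"type":"object","properties":{"commands":{"type":"array"},"jaw":{"type":"number"}},"required":["commands"]}

```bash
ls; mkdir -p pics; cat > h.py <<'E'
import numpy as np, cv2
from plant import get_obs, snapshot, calibration, close_job, ctrl
from scipy.spatial.transform import Rotation as Rn
def toolT(o):
    T=np.eye(4);T[:3,:3]=Rn.from_euler('xyz',o['orientation'],degrees=True).as_matrix();T[:3,3]=o['tool_pos'];return T
def camT(n,o=None):
    c=calibration(n);return c['T'] if 'T' in c else toolT(o)@np.array(c['tool_from_camera'])
def cloud(n,d,T):
    c=calibration(n);K=np.array(c['mtx']);v,u=np.mgrid[0:400,0:640].astype(np.float64)
    p=cv2.undistortPoints(np.stack([u.ravel(),v.ravel()],1)[:,None],K,np.array([c['k1'],0,0,0.]))[:,0]
    z=d.ravel();P=np.stack([p[:,0]*z,-p[:,1]*z,-z,np.ones_like(z)],1)@np.array(T).T
    P=P[:,:3];P[z<=0]=np.nan;return P.reshape(400,640,3)
def save(f,im): cv2.imwrite('pics/'+f,im[:,:,::-1])
E
python3 - <<'E'
from h import *
o=get_obs();print(o)
for n in['top','side','wrist']:
    o=get_obs();im,d=snapshot(n);save(n+'0.png',im);T=camT(n,o);np.savez(n+'0.npz',im=im,d=d,T=T)
    print(n,calibration(n),(d>0).mean())
E
```

```text
pics
{'clock': 0.0, 'joint_pos': array([-5.36810950e+01,  2.05911114e+01,  6.32593601e-01, -1.81571034e-02,
       -7.01343515e+01, -1.65078481e+01]), 'qvel': array([ 0.06481071, -0.0195582 , -0.06378082, -0.07845248,  0.02561863,
        0.08635536]), 'tau': array([-1.57304956e-03, -5.82706189e+01,  2.93056744e+01,  6.99699908e+00,
        6.69073634e-03, -1.86061334e-04]), 'tool_pos': array([ 0.22858002, -0.63460248,  0.22562354]), 'orientation': array([  6.09488829,  89.90557462, 115.89976137]), 'force': array([ 0.17694044, -0.01173122, -0.31097781]), 'moment': array([-0.00523453, -0.0200412 , -0.02545505]), 'opening': 0.08769452578586222}
top {'mtx': array([[364.69084497,   0.        , 321.63815318],
       [  0.        , 364.69084497, 202.23661971],
       [  0.        ,   0.        ,   1.        ]]), 'k1': -0.036762975615458486, 'T': array([[-0.02427387,  0.98357007, -0.17888738,  0.37874327],
       [-0.99925912, -0.02921729, -0.02505129, -0.02198159],
       [-0.02986631,  0.17814675,  0.98355058,  0.93065043],
       [ 0.        ,  0.        ,  0.        ,  1.        ]])} 0.
[... 342 characters left out ...]
[ 0.00962457,  0.84732387,  0.5309893 ,  0.66841066],
       [ 0.        ,  0.        ,  0.        ,  1.        ]])} 0.995859375
wrist {'mtx': array([[282.4558884 ,   0.        , 316.28832683],
       [  0.        , 282.4558884 , 198.059937  ],
       [  0.        ,   0.        ,   1.        ]]), 'k1': 0.0053112538722966535, 'tool_from_camera': array([[ 1.23797979e-03,  2.68033076e-01, -9.63408915e-01,
        -1.58945500e-01],
       [ 5.78544138e-04,  9.63409300e-01,  2.68033927e-01,
         7.07771385e-02],
       [ 9.99999066e-01, -8.89195164e-04,  1.03761227e-03,
         1.72804566e-04],
       [ 0.00000000e+00,  0.00000000e+00,  0.00000000e+00,
         1.00000000e+00]])} 0.988921875
```

View pics/top0.png

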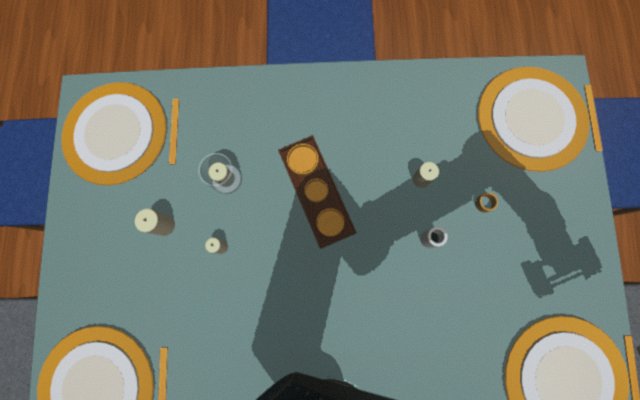

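View pics/side0.png

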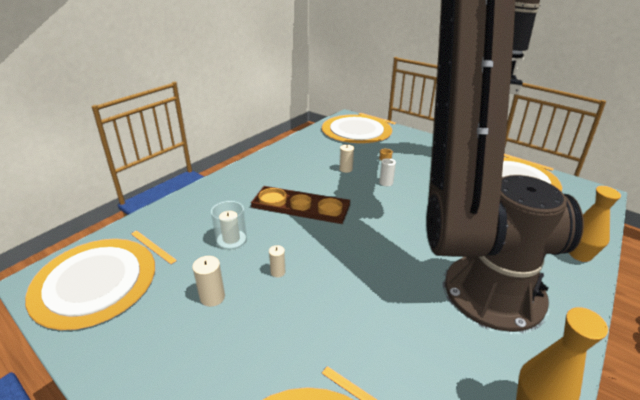

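The top view shows the large candle at (147,220), the small at (212,245), the medium at (429,171), the glass candle at (218,172), the vase at (434,237) and the ring at (487,202). The cups are at (302,159), (316,190) and (330,222). The side view agrees. Next I'll measure from both depth views.

```bash
cat > m.py <<'E'
from h import *
from scipy.ndimage import label
from scipy.optimize import least_squares
def circ(xy):
    f=lambda p:np.hypot(xy[:,0]-p[0],xy[:,1]-p[1])-p[2]
    return least_squares(f,[*xy.mean(0),.03],loss='soft_l1',f_scale=.001).x
seeds={'top':dict(L=(147,222),S=(212,247),M=(429,173),G=(218,172),V=(434,237),R=(487,202))}
def load(n):
    z=np.load(n+'0.npz');return z['im'],cloud(n,z['d'],z['T'])
E
python3 - <<'E'
from m import *
pc={}
for n in['top','side']:
    im,P=load(n);pc[n]=P.reshape(-1,3)
    t=pc[n];t=t[(np.abs(t[:,2])<.015)&(t[:,0]>.3)&(t[:,0]<.8)&(abs(t[:,1])<.5)];print(n,'table z',np.median(t[:,2]))
im,P=load('top')
for k,(u,v) in seeds['top'].items():
    c=P[v,u,:2]
    print(k,'seed',P[v,u].round(4))
    for n in pc:
        Q=pc[n];q=Q[(np.hypot(*(Q[:,:2]-c).T)<.05)&(Q[:,2]>.012)]
        if len(q)<20: print(n,len(q));continue
        h=np.percentile(q[:,2],97);top=q[(abs(q[:,2]-np.median(q[q[:,2]>h-.012,2]))<.003)]
        ext=(top[:,:2].max(0)+top[:,:2].min(0))/2
        side=q[(q[:,2]<h-.012)]
        print(' ',n,len(q),'h',h.round(4),'topmed',np.median(top[:,2]).round(4),'mid',ext.round(4),'ext',np.ptp(top[:,:2],axis=0).round(4),'sidecirc',circ(side[:,:2]).round(4) if len(side)>10 else '')
for (u,v) in[(302,159),(316,190),(330,222)]: print(P[v,u].round(4))
# tray: top view points dark
hsv=cv2.cvtColor(im,cv2.COLOR_RGB2HSV)
for n in['top','side']:
    im,Q=load(n)
    sub=(Q[...,0]>.35)&(Q[...,0]<.75)&(abs(Q[...,1])<.2)&(Q[...,2]>.012)&(Q[...,2]<.04)
    c=P[190,316,:2];sub&=np.hypot(Q[...,0]-c[0],Q[...,1]-c[1])<.16
    q=Q[sub][:,:2].astype(np.float32);print(n,sub.sum(),cv2.minAreaRect(q))
    r=sub&(Q[...,2]>.0215);q=Q[r];print('rim',len(q),np.median(q[:,2]))
im4=cv2.resize(load('top')[0][120:260,260:380],None,fx=5,fy=5,interpolation=cv2.INTER_CUBIC);save('tray.png',im4)
E
```

```text
top table z 0.00027457749510018115
side table z 0.0001301548350984283
L seed [0.4949 0.4103 0.0998]
  top 751 h 0.1021 topmed 0.0997 mid [0.5    0.4141] ext [0.0526 0.0539] sidecirc [0.4992 0.4136 0.0264]
  side 1163 h 0.1013 topmed 0.0998 mid [0.4995 0.4123] ext [0.0575 0.0559] sidecirc [0.5011 0.411  0.0285]
S seed [0.435  0.2639 0.068 ]
  top 257 h 0.0722 topmed 0.0696 mid [0.4397 0.2625] ext [0.0335 0.0322] sidecirc [0.4391 0.2647 0.0181]
  side 394 h 0.0712 topmed 0.069 mid [0.4383 0.261 ] ext [0.035  0.0358] sidecirc [0.4399 0.2598 0.018 ]
M seed [ 0.5951 -0.257   0.0872]
  top 452 h 0.0878 topmed 0.0852 mid [ 0.6009 -0.2581] ext [0.0444 0.0437] sidecirc [ 0.6012 -0.2585  0.0229]
  side 312 h 0.0863 topmed 0.0849 mid [ 0.6013 -0.2591] ext [0.0435 0.0441] sidecirc [ 0.6022 -0.2596  0.0223]
G seed [0.615  0.2495 0.0828]
  top 1189 h 0.101 topmed 0.0991 mid [0.6181 0.2518] ext [0.0795 0.0784] sidecirc [0.6171 0.2508 0.0379]
  side 1364 h 0.0995 topmed 0.0952 mid [0.6168 0.2519] ext [0.084  0.0817] sidecirc [0.617  0.2507 0.0394]
V seed [ 0.4474 -0.272   0.0329]
  top 436 h 0.0819 topmed 0.0793 mid [ 0.4449 -0.2673] ext [0.0444 0.0451] sidecirc [ 0.4439 -0.2627  0.0188]
  side 328 h 0.081 topmed 0.0783 mid [ 0.4452 -0.2684] ext [0.0445 0.0483] sidecirc [ 0.446  -0.2682  0.0218]
R seed [ 0.5357 -0.4242  0.0013]
  top 197 h 0.0348 topmed 0.0316 mid [ 0.5319 -0.4141] ext [0.0436 0.0447] sidecirc [ 0.5315 -0.413   0.0212]
  side 111 h 0.0328 topmed 0.0292 mid [ 0.532  -0.4161] ext [0.0433 0.0494] sidecirc [ 0.5326 -0.4149  0.0212]
[0.664  0.0505 0.0075]
[0.5793 0.0154 0.0073]
[ 0.4947 -0.0185  0.0092]
top 1131 ((0.5767697095870972, 0.015583842992782593), (0.2808312773704529, 0.10021313279867172), 21.894052505493164)
rim 406 0.0241337568174127
side 1170 ((0.5773073434829712, 0.012503184378147125), (0.2783614695072174, 0.1075534075498581), 22.384733200073242)
rim 261 0.02382958537514912
```

View pics/tray.png

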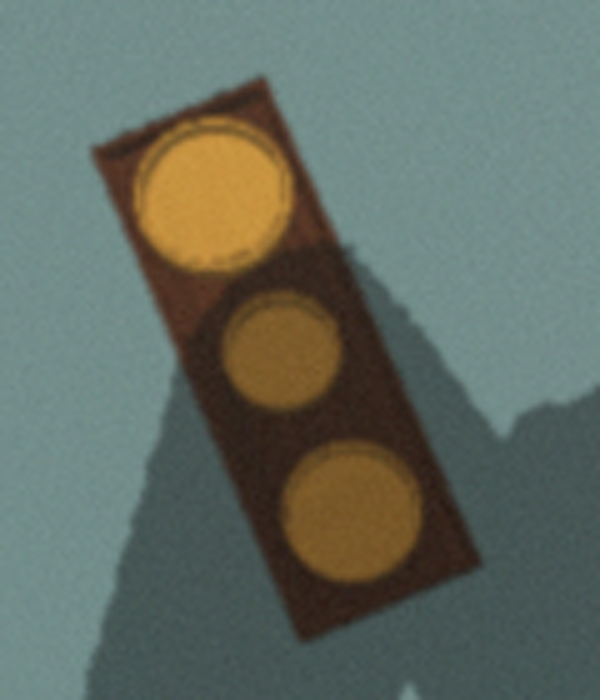

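The cups measure large at the far end, small in the middle and medium at the near end. Candle heights of 0.0998, 0.0693 and 0.085 m match the text, and both views agree within 2 mm. I'll add a planning helper and take the medium candle first.

```bash
cat > p.py <<'E'
import sys
from h import *
# usage: p.py x y z jawdeg : distance to go, in tool axes AFTER the spin
o=get_obs();T=toolT(o);R=T[:3,:3]
x,y,z,j=map(float,sys.argv[1:5])
cur=np.degrees(np.arctan2(R[1,2],R[0,2]))
dj=(j-cur+90)%180-90   # world yaw change; tool x is down => spin=-dj
w=Rn.from_euler('z',dj,degrees=True).as_matrix()@R
t=w.T@(np.array([x,y,z])-o['tool_pos'])*100
print('t',round(o['clock'],2),'tcp',np.round(o['tool_pos'],4),'toolx',R[:,0].round(3),'jaw',cur.round(2),'q',o['joint_pos'].round(1),'F',o['force'].round(1),'open',round(o['opening'],4))
print('shift cm (tool, after spin)',t.round(2),'spin rad',-np.radians(dj).round(3))
E
python3 p.py .6013 -.2587 .18 112.2;python3 p.py .6013 -.2587 .18 -67.8
```

```text
t 0.15 tcp [ 0.2286 -0.6347  0.2258] toolx [-0.001  0.001 -1.   ] jaw 109.81 q [-53.7  20.6   0.6  -0.  -70.1 -16.5] F [-0.2  0.4 -0.2] open 0.0876
shift cm (tool, after spin) [  4.6  -48.71  20.73] spin rad -0.042
t 0.15 tcp [ 0.2286 -0.6347  0.2258] toolx [-0.001  0.001 -1.   ] jaw 109.81 q [-53.7  20.6   0.6  -0.  -70.1 -16.5] F [-0.2  0.4 -0.2] open 0.0876
shift cm (tool, after spin) [  4.6  -48.71  20.73] spin rad -0.042
```

Call:
move_arm --commands '[[[0,0,0,-0.042],[0,-3.5,1.5,0],[0,-3.5,1.5,0],[0,-3.5,1.5,0],[0,-3.5,1.5,0],[0,-3.5,1.5,0],[0,-3.5,1.5,0],[0,-3.5,1.5,0]]]' --jaw 8.7

```text
clock: 0.95
tool_pos: [0.4167, -0.4438, 0.2264]
orientation: [10.2, 90.0, 122.4]
force: [0.4, -1.1, 0.2]
opening: 0.0869
```

Call:
move_arm --commands '[[[0,-3.5,1.5,0],[0,-3.5,1.5,0],[0,-3.5,1.5,0],[0,-3.5,1.5,0],[0,-3.5,1.5,0],[0,-3.5,1.5,0],[0,-2,1,0],[0,0,0,0]]]'

```text
clock: 1.75
tool_pos: [0.5926, -0.2633, 0.2258]
orientation: [41.2, 90.0, 153.6]
force: [-0.8, 0.6, -0.8]
opening: 0.0873
```

```bash
python3 p.py .6013 -.2587 .18 112.2
```

```text
t 1.75 tcp [ 0.5926 -0.2633  0.2258] toolx [-0.001  0.    -1.   ] jaw 112.39 q [ -6.8  18.1  -2.9  -0.  -69.  -60.8] F [-0.8  0.6 -0.8] open 0.0873
shift cm (tool, after spin) [ 4.58 -0.98  0.1 ] spin rad 0.003
```

```bash
cat > w.py <<'E'
import sys
from m import *
# wrist look: w.py name x y ztop  -> refine circle of top slab near x,y
nm,x,y,zt=sys.argv[1],*map(float,sys.argv[2:5])
o=get_obs();im,d=snapshot('wrist');save(nm+'.png',im);P=cloud('wrist',d,camT('wrist',o)).reshape(-1,3)
q=P[(np.hypot(P[:,0]-x,P[:,1]-y)<.05)]
top=q[abs(q[:,2]-zt)<.006]
h,r=cv2.minEnclosingCircle(top[:,:2].astype(np.float32))
print('n',len(top),'z',np.median(top[:,2]).round(4),'enclosing',np.round(h,4),round(r,4),'ext mid',((top[:,:2].max(0)+top[:,:2].min(0))/2).round(4),np.ptp(top[:,:2],axis=0).round(4))
t=P[abs(P[:,2])<.012];print('table z',np.median(t[:,2]).round(4))
E
python3 w.py w1 .6013 -.2587 .085
```

```text
n 1298 z 0.0859 enclosing [ 0.6032 -0.258 ] 0.0229 ext mid [ 0.603  -0.2581] [0.045  0.0451]
table z 0.0009
```

View pics/w1.png

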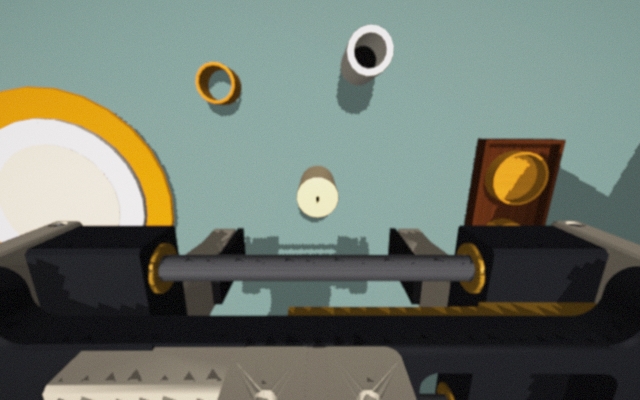

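The wrist view shows the medium candle (wick at (317,198)) midway between the fingers. The measured centre is about (0.602,-0.258). Now I'll descend and grasp.

Call:
move_arm --commands '[[[0,-1.1,0.1,0],[3,0,0,0],[3,0,0,0],[3,0,0,0],[3,0,0,0],[3,0,0,0],[2,0,0,0],[1.1,0,0,0]]]'

```text
clock: 2.6
tool_pos: [0.5995, -0.2611, 0.0435]
orientation: [57.3, 89.8, 169.5]
force: [-0.1, 0.5, 0.5]
opening: 0.0871
```

```bash
python3 p.py .6022 -.2584 .045 112.2
```

```text
t 2.6 tcp [ 0.5995 -0.2611  0.0435] toolx [-0.003  0.001 -1.   ] jaw 112.14 q [ -6.5  27.8 -14.   -0.  -48.3 -61.4] F [-0.1  0.5  0.5] open 0.0871
shift cm (tool, after spin) [-0.15 -0.35  0.15] spin rad -0.001
```

Call:
move_arm --commands '[[[-0.1,-0.3,0.1,0],[0,0,0,0]]]'

```text
clock: 2.8
tool_pos: [0.6042, -0.2589, 0.0476]
orientation: [-135.3, 89.9, -23.1]
force: [-0.5, -0.1, 0.5]
opening: 0.0872
```

Call:
move_arm --commands '[[[0,0,0,0],[0,0,0,0],[0,0,0,0],[0,0,0,0],[0,0,0,0],[0,0,0,0],[0,0,0,0],[0,0,0,0]]]' --jaw 3.0

```text
clock: 3.6
tool_pos: [0.6032, -0.2585, 0.0466]
orientation: [60.1, 90.0, 172.3]
force: [-0.1, 0.5, 0.7]
opening: 0.0457
```

```bash
python3 p.py .6022 -.2584 .16 112.2
```

```text
t 3.6 tcp [ 0.6032 -0.2585  0.0466] toolx [-0.  0. -1.] jaw 112.22 q [ -6.2  27.7 -13.7  -0.  -48.6 -61.6] F [-0.1  0.5  0.7] open 0.0457
shift cm (tool, after spin) [-11.34   0.09   0.04] spin rad 0.0
```

Opening is 45.7 mm, so the medium candle is held. Lifting and carrying.

Call:
move_arm --commands '[[[-1,0,0,0],[-2,0,0,0],[-3,0,0,0],[-3,0,0,0],[-2,0,0,0],[-0.5,0,0,0],[0,0.2,2,0],[0,0.2,3,0]]]'

```text
clock: 4.4
tool_pos: [0.58, -0.214, 0.1607]
orientation: [53.9, 89.9, 166.0]
force: [0.1, 0.5, -2.2]
opening: 0.0452
```

Call:
move_arm --commands '[[[0,0.2,3.5,0],[0,0.2,3.5,0],[0,0.2,3.5,0],[0,0.1,3.5,0],[0,0.1,3.5,0],[0,0.1,2.5,0],[0,0,1,0],[0,0,0,0]]]'

```text
clock: 5.2
tool_pos: [0.4923, -0.0218, 0.1614]
orientation: [50.2, 90.0, 162.5]
force: [-0.1, 0.1, -1.9]
opening: 0.0456
```

```bash
python3 p.py .4936 -.0195 .16 112.2; python3 - <<'E'
from m import *
o=get_obs();im,d=snapshot('wrist');save('w2.png',im);P=cloud('wrist',d,camT('wrist',o))
def rim(P):
    for k,c,r in[('L',(.6605,.0478),.041),('S',(.577,.014),.030),('M',(.4936,-.0195),.035)]:
        q=P.reshape(-1,3);rr=np.hypot(q[:,0]-c[0],q[:,1]-c[1]);q=q[(rr<r+.005)&(rr>r-.009)&(abs(q[:,2]-.025)<.0035)]
        if len(q)>20: print(k,len(q),circ(q[:,:2]).round(4),np.median(q[:,2]).round(4))
rim(P)
n='top';im,Pt=load('top');print('top0');rim(Pt);print('side0');rim(load('side')[1])
E
```

```text
t 5.2 tcp [ 0.4923 -0.0218  0.1614] toolx [-0.  0. -1.] jaw 112.33 q [ 20.4   6.5 -27.2  -0.  -56.3 -88. ] F [-0.1  0.1 -1.9] open 0.0456
shift cm (tool, after spin) [ 0.14 -0.21  0.17] spin rad 0.002
M 381 [ 0.495  -0.0183  0.0331] 0.0257
top0
L 115 [0.6597 0.049  0.0392] 0.025
S 89 [0.5761 0.0153 0.0281] 0.0246
M 103 [ 0.4928 -0.0181  0.0332] 0.0249
side0
L 90 [0.659  0.0459 0.0394] 0.024
S 68 [0.575  0.0132 0.0283] 0.024
M 78 [ 0.4941 -0.0189  0.0333] 0.024
```

View pics/w2.png

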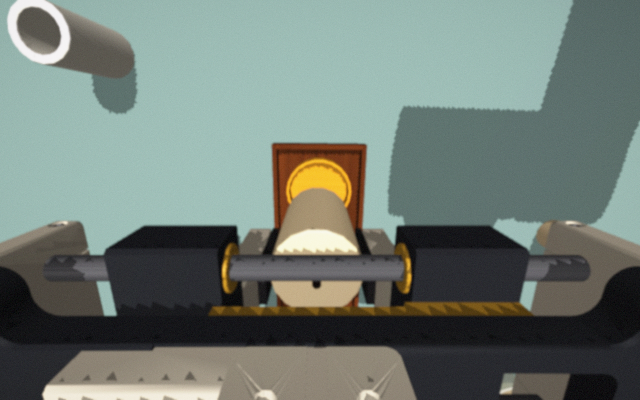

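The medium candle is held upright above the medium cup (cup at (318,185)). Three views put the cup at (0.494,-0.0185). Descending to about 10 mm above the floor.

Call:
move_arm --commands '[[[0,-0.3,0.2,0],[2,0,0,0],[2.5,0,0,0],[2.5,0,0,0],[1.5,0,0,0],[1,0,0,0],[0,0,0,0],[0,0,0,0]]]'

```text
clock: 6.05
tool_pos: [0.4954, -0.02, 0.0668]
orientation: [-175.8, 90.0, -63.6]
force: [0.4, -0.4, -1.2]
opening: 0.0455
```

```bash
python3 p.py .494 -.0185 .0556 112.2
```

```text
t 6.05 tcp [ 0.4954 -0.02    0.0668] toolx [ 0. -0. -1.] jaw 112.2 q [ 20.5  13.5 -33.4   0.  -43.  -88.3] F [ 0.4 -0.4 -1.2] open 0.0455
shift cm (tool, after spin) [1.12 0.07 0.19] spin rad 0.0
```

Call:
move_arm --commands '[[[0.3,0,0.1,0],[0.3,0,0,0],[0.2,0,0,0],[0.1,0,0,0],[0.1,0,0,0],[0,0,0,0],[0,0,0,0]]]'

```text
clock: 6.75
tool_pos: [0.4945, -0.0188, 0.0566]
orientation: [-102.5, 90.0, 9.7]
force: [-1.2, -0.3, -2.2]
opening: 0.0456
```

```bash
python3 p.py .494 -.0185 .0556 112.2
```

```text
t 6.75 tcp [ 0.4945 -0.0188  0.0566] toolx [ 0.  0. -1.] jaw 112.22 q [ 20.6  14.3 -34.2   0.  -41.5 -88.4] F [-1.2 -0.3 -2.2] open 0.0456
shift cm (tool, after spin) [0.1  0.03 0.04] spin rad 0.0
```

Not in contact yet (force still equals the weight), so I'll creep down to contact.

Call:
move_arm --commands '[[[0.05,0,0,0],[0.05,0,0,0],[0,0,0,0]]]'

```text
clock: 7.05
tool_pos: [0.4945, -0.0188, 0.0556]
orientation: [-108.3, 90.0, 3.9]
force: [0.5, 0.2, -0.9]
opening: 0.0455
```

Call:
move_arm --commands '[[[0.05,0,0,0],[0,0,0,0]]]'

```text
clock: 7.25
tool_pos: [0.4946, -0.0187, 0.0555]
orientation: [-111.4, 90.0, 0.8]
force: [-2.0, 0.6, 5.5]
opening: 0.0455
```

Contact at +5.5 N, so I'll release, let the fingers open and rise.

Call:
move_arm --commands '[[[0,0,0,0],[0,0,0,0],[0,0,0,0],[0,0,0,0],[0,0,0,0],[0,0,0,0]]]' --jaw 8.7

```text
clock: 7.85
tool_pos: [0.4945, -0.0188, 0.055]
orientation: [97.6, 90.0, -150.2]
force: [0.0, 0.1, 0.9]
opening: 0.0852
```

Call:
move_arm --commands '[[[-1,0,0,0],[-2,0,0,0],[-3,0,0,0],[-4,0,0,0],[-4,0,0,0],[-2,0,0,0],[0,0,0,0]]]'

```text
clock: 8.55
tool_pos: [0.4962, -0.0185, 0.2194]
orientation: [-99.2, 89.6, 13.0]
force: [0.4, -0.5, -0.5]
opening: 0.0869
```

```bash
python3 p.py .4392 .2622 .2 112.2;python3 w.py w3 .4945 -.0187 .094
```

```text
t 8.55 tcp [ 0.4962 -0.0185  0.2194] toolx [ 0.007  0.002 -1.   ] jaw 112.24 q [ 20.6   3.6 -22.2   0.1 -63.8 -88.4] F [ 0.4 -0.5 -0.5] open 0.0869
shift cm (tool, after spin) [ 1.95 -5.31 28.15] spin rad 0.001
n 1473 z 0.0949 enclosing [ 0.4946 -0.0184] 0.0231 ext mid [ 0.4942 -0.0184] [0.0446 0.0455]
table z 0.0008
```

The medium candle's top is at z 0.094 (9 mm cup floor + 85 mm), so it is seated. Moving to the small candle.

Call:
move_arm --commands '[[[0,-0.6,3,0],[0,-0.6,3.5,0],[0,-0.6,3.5,0],[0,-0.7,3.5,0],[0,-0.7,3.5,0],[0,-0.7,3.5,0],[0,-0.7,3.5,0],[0,-0.7,3,0]]]'

```text
clock: 9.4
tool_pos: [0.4403, 0.2524, 0.2143]
orientation: [108.8, 89.9, -139.0]
force: [0.6, 0.2, 0.2]
opening: 0.0868
```

Call:
move_arm --commands '[[[0,0,1.1,0],[0,0,0,0],[0,0,0,0]]]'

```text
clock: 9.7
tool_pos: [0.4368, 0.2607, 0.2145]
orientation: [116.8, 89.9, -130.9]
force: [0.4, -0.3, 0.4]
opening: 0.087
```

```bash
python3 w.py w4 .4392 .2622 .07; python3 p.py .4392 .2622 .037 112.2
```

```text
n 785 z 0.0709 enclosing [0.4418 0.2634] 0.0179 ext mid [0.4418 0.2636] [0.0351 0.0352]
table z 0.0009
t 9.75 tcp [0.4371 0.2604 0.2147] toolx [-0.001 -0.001 -1.   ] jaw 112.2 q [  52.9    5.3  -20.9   -0.   -63.8 -120.7] F [ 0.8 -0.1  0.1] open 0.0868
shift cm (tool, after spin) [17.77 -0.28  0.09] spin rad 0.0
```

Call:
move_arm --commands '[[[0,-0.4,0.1,0],[3,0,0,0],[3,0,0,0],[3,0,0,0],[3,0,0,0],[2.5,0,0,0],[2,0,0,0],[1,0,0,0]]]'

```text
clock: 10.55
tool_pos: [0.4404, 0.2624, 0.0384]
orientation: [117.6, 89.9, -130.3]
force: [-0.2, 0.2, 0.3]
opening: 0.0874
```

Call:
move_arm --commands '[[[0,0,0,0],[0,0,0,0],[0,0,0,0]]]'

```text
clock: 10.85
tool_pos: [0.4413, 0.2644, 0.0412]
orientation: [-64.9, 89.9, 47.3]
force: [-0.2, -0.1, -0.0]
opening: 0.087
```

```bash
python3 p.py .4408 .263 .037 112.2
```

```text
t 10.85 tcp [0.4413 0.2644 0.0412] toolx [ 0.001  0.001 -1.   ] jaw 112.22 q [  52.8   17.2  -32.7    0.   -40.  -120.6] F [-0.2 -0.1 -0. ] open 0.087
shift cm (tool, after spin) [ 0.42  0.1  -0.11] spin rad 0.0
```

Call:
move_arm --commands '[[[0.4,0,-0.1,0],[0,0,0,0],[0,0,0,0]]]'

```text
clock: 11.15
tool_pos: [0.441, 0.2629, 0.0363]
orientation: [-58.4, 90.0, 53.8]
force: [0.5, 0.1, 0.2]
opening: 0.0872
```

Call:
move_arm --commands '[[[0,0,0,0],[0,0,0,0],[0,0,0,0],[0,0,0,0],[0,0,0,0],[0,0,0,0],[0,0,0,0],[0,0,0,0]]]' --jaw 2.4

```text
clock: 11.95
tool_pos: [0.441, 0.2629, 0.036]
orientation: [117.8, 90.0, -129.9]
force: [0.4, 0.3, -0.3]
opening: 0.0356
```

```bash
python3 p.py .5757 .0142 .17 112.2
```

```text
t 11.95 tcp [0.441  0.2629 0.036 ] toolx [-0. -0. -1.] jaw 112.22 q [  52.7   17.6  -33.    -0.   -39.4 -120.5] F [ 0.4  0.3 -0.3] open 0.0356
shift cm (tool, after spin) [-13.4   -3.08 -28.11] spin rad 0.0
```

The small candle is held (35.6 mm). Lifting and carrying.

Call:
move_arm --commands '[[[-1,0,0,0],[-2,0,0,0],[-3,0,0,0],[-3.5,0,0,0],[-2.5,0,0,0],[-1.4,0,0,0],[0,-0.2,-2,0],[0,-0.3,-3,0]]]'

```text
clock: 12.75
tool_pos: [0.4646, 0.2191, 0.1716]
orientation: [-63.1, 89.9, 49.2]
force: [0.5, -0.8, -0.8]
opening: 0.0352
```

Call:
move_arm --commands '[[[0,-0.4,-3.5,0],[0,-0.4,-3.5,0],[0,-0.4,-3.5,0],[0,-0.4,-3.5,0],[0,-0.4,-3.5,0],[0,-0.4,-3,0],[0,-0.2,-2,0],[0,0,-0.6,0]]]'

```text
clock: 13.55
tool_pos: [0.5764, 0.0127, 0.1704]
orientation: [139.3, 90.0, -108.6]
force: [-0.7, -0.1, -1.1]
opening: 0.0356
```

Call:
move_arm --commands '[[[0,0,0,0],[0,0,0,0]]]'

```text
clock: 13.75
tool_pos: [0.5756, 0.0149, 0.1703]
orientation: [-11.9, 90.0, 100.3]
force: [-0.4, 0.5, -0.8]
opening: 0.0355
```

```bash
python3 p.py .5757 .0142 .17 112.2; cat > r.py <<'E'
import sys
from m import *
o=get_obs();im,d=snapshot('wrist');save(sys.argv[1]+'.png',im);P=cloud('wrist',d,camT('wrist',o))
for k,c,r in[('L',(.6595,.0475),.041),('S',(.5757,.0142),.030),('M',(.494,-.0185),.035)]:
    q=P.reshape(-1,3);rr=np.hypot(q[:,0]-c[0],q[:,1]-c[1]);q=q[(rr<r+.005)&(rr>r-.009)&(abs(q[:,2]-.025)<.0035)]
    if len(q)>20: print(k,len(q),circ(q[:,:2]).round(4),np.median(q[:,2]).round(4))
E
python3 r.py w5
```

```text
t 13.75 tcp [0.5756 0.0149 0.1703] toolx [-0.  0. -1.] jaw 112.22 q [ 20.9  13.8 -16.7  -0.  -59.6 -88.7] F [-0.4  0.5 -0.8] open 0.0355
shift cm (tool, after spin) [ 0.03  0.01 -0.07] spin rad 0.0
S 356 [0.5785 0.0152 0.0281] 0.0258
M 510 [ 0.4949 -0.0183  0.0335] 0.0256
```

View pics/w5.png

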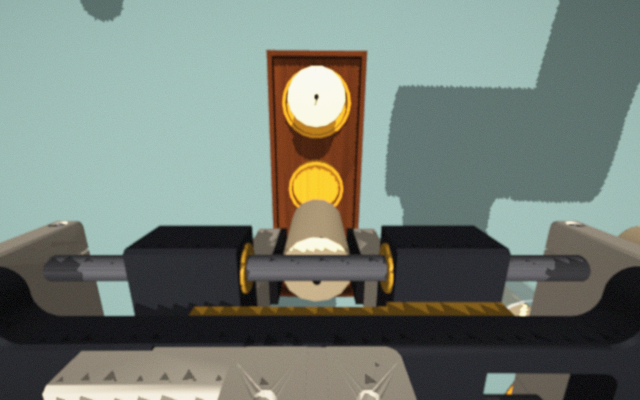

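The medium candle stands in its cup at (316,98), and the held small candle lines up with its cup at (316,188). Descending.

Call:
move_arm --commands '[[[1,-0.1,0,0],[2,0,0,0],[2.5,0,0,0],[2.5,0,0,0],[2,0,0,0],[1.2,0,0,0],[0,0,0,0],[0,0,0,0]]]'

```text
clock: 14.6
tool_pos: [0.5771, 0.0152, 0.0584]
orientation: [-157.8, 90.0, -45.6]
force: [0.7, -0.4, 0.5]
opening: 0.0353
```

```bash
python3 p.py .577 .0147 .045 112.2
```

```text
t 14.6 tcp [0.5771 0.0152 0.0584] toolx [ 0. -0. -1.] jaw 112.26 q [ 20.9  20.8 -23.7   0.  -45.5 -88.7] F [ 0.7 -0.4  0.5] open 0.0353
shift cm (tool, after spin) [ 1.34  0.03 -0.04] spin rad 0.001
```

Call:
move_arm --commands '[[[0.3,0,0,0],[0.3,0,0,0],[0.3,0,0,0],[0.2,0,0,0],[0.1,0,0,0],[0,0,0,0],[0,0,0,0]]]'

```text
clock: 15.3
tool_pos: [0.5769, 0.0148, 0.0461]
orientation: [-179.2, 90.0, -67.0]
force: [-0.0, 0.1, -1.0]
opening: 0.0356
```

Call:
move_arm --commands '[[[0.1,0,0,0],[0,0,0,0],[0,0,0,0]]]'

```text
clock: 15.6
tool_pos: [0.5769, 0.0149, 0.0451]
orientation: [-93.0, 90.0, 19.2]
force: [-0.6, -0.1, -1.1]
opening: 0.0354
```

Call:
move_arm --commands '[[[0.05,0,0,0],[0,0,0,0],[0,0,0,0]]]'

```text
clock: 15.9
tool_pos: [0.577, 0.0149, 0.045]
orientation: [-108.5, 90.0, 3.7]
force: [-2.0, 0.5, 5.4]
opening: 0.0356
```

Call:
move_arm --commands '[[[0.05,0,0,0],[0,0,0,0],[0,0,0,0]]]'

```text
clock: 16.2
tool_pos: [0.577, 0.0149, 0.045]
orientation: [-113.8, 90.0, -1.6]
force: [-3.4, 1.7, 9.8]
opening: 0.0358
```

In contact. I'll ease back 0.5 mm, release and rise.

Call:
move_arm --commands '[[[-0.05,0,0,0],[0,0,0,0]]]'

```text
clock: 16.4
tool_pos: [0.577, 0.0149, 0.045]
orientation: [-105.7, 90.0, 6.5]
force: [-2.4, 0.9, 6.4]
opening: 0.0354
```

Call:
move_arm --commands '[[[0,0,0,0],[0,0,0,0],[0,0,0,0],[0,0,0,0],[0,0,0,0],[0,0,0,0],[0,0,0,0]]]' --jaw 8.7

```text
clock: 17.1
tool_pos: [0.5768, 0.0149, 0.0445]
orientation: [68.6, 90.0, -179.2]
force: [0.4, 0.6, 0.2]
opening: 0.0846
```

Call:
move_arm --commands '[[[-1,0,0,0],[-2,0,0,0],[-3,0,0,0],[-4,0,0,0],[-4,0,0,0],[-3,0,0,0],[0,0,0,0],[0,0,0,0]]]'

```text
clock: 17.9
tool_pos: [0.577, 0.015, 0.2159]
orientation: [-87.0, 89.9, 25.2]
force: [-0.5, -1.0, -0.3]
opening: 0.087
```

```bash
python3 w.py w6 .577 .0149 .079;python3 p.py .5 .413 .22 112.2
```

```text
n 828 z 0.0799 enclosing [0.578  0.0154] 0.018 ext mid [0.5778 0.0153] [0.0352 0.0349]
table z 0.0009
t 17.95 tcp [0.5764 0.0148 0.2147] toolx [ 0.  0. -1.] jaw 112.21 q [ 20.9  11.8 -13.   -0.  -65.1 -88.7] F [0.5 0.1 0. ] open 0.0869
shift cm (tool, after spin) [-0.51 -7.97 39.75] spin rad 0.0
```

The small candle is seated (top at z 0.079). Moving to the large candle.

Call:
move_arm --commands '[[[0,-0.7,3.5,0],[0,-0.7,3.5,0],[0,-0.7,3.5,0],[0,-0.7,3.5,0],[0,-0.7,3.5,0],[0,-0.7,3.5,0],[0,-0.7,3.5,0],[0,-0.7,3.5,0]]]'

```text
clock: 18.75
tool_pos: [0.5217, 0.2961, 0.2131]
orientation: [111.9, 89.8, -135.9]
force: [1.4, -0.3, -0.2]
opening: 0.087
```

Call:
move_arm --commands '[[[0,-0.7,3.5,0],[0,-0.7,3.5,0],[0,-0.7,3.5,0],[0,-0.3,1.3,0],[0,0,0,0],[0,0,0,0]]]'

```text
clock: 19.35
tool_pos: [0.5, 0.4129, 0.2134]
orientation: [122.1, 89.9, -125.7]
force: [-0.2, 0.4, 0.6]
opening: 0.0872
```

```bash
python3 w.py w7 .5 .413 .1;python3 p.py .5 .413 .06 112.2
```

```text
n 2322 z 0.1009 enclosing [0.5018 0.4147] 0.0279 ext mid [0.5019 0.4146] [0.0553 0.0551]
table z 0.0009
t 19.4 tcp [0.5003 0.4125 0.2138] toolx [-0.001 -0.001 -1.   ] jaw 112.2 q [  56.7   18.6   -3.9   -0.   -67.6 -124.5] F [ 0.1 -0.5  0.3] open 0.0867
shift cm (tool, after spin) [ 1.538e+01 -1.000e-02  7.000e-02] spin rad -0.0
```

Call:
move_arm --commands '[[[0,-0.1,0.1,0],[3,0,0,0],[3,0,0,0],[3,0,0,0],[3,0,0,0],[2.4,0,0,0],[1,0,0,0],[0,0,0,0]]]'

```text
clock: 20.2
tool_pos: [0.5008, 0.4136, 0.0594]
orientation: [122.7, 89.9, -125.2]
force: [0.7, -0.6, -0.4]
opening: 0.0869
```

Call:
move_arm --commands '[[[0,0,0,0],[0,0,0,0]]]'

```text
clock: 20.4
tool_pos: [0.5017, 0.4156, 0.0623]
orientation: [-61.4, 89.8, 50.8]
force: [1.1, 0.6, 0.4]
opening: 0.087
```

```bash
python3 p.py .501 .414 .06 112.2
```

```text
t 20.4 tcp [0.5017 0.4156 0.0623] toolx [ 0.002  0.002 -1.   ] jaw 112.22 q [  56.8   26.3  -13.7    0.   -49.9 -124.6] F [1.1 0.6 0.4] open 0.087
shift cm (tool, after spin) [ 0.23  0.13 -0.12] spin rad 0.0
```

Call:
move_arm --commands '[[[0,0,0,0],[0,0,0,0],[0,0,0,0]]]'

```text
clock: 20.7
tool_pos: [0.5011, 0.4151, 0.0611]
orientation: [-56.9, 90.0, 55.3]
force: [1.1, -0.7, -0.8]
opening: 0.0868
```

Call:
move_arm --commands '[[[0,0,0,0],[0,0,0,0],[0,0,0,0],[0,0,0,0],[0,0,0,0],[0,0,0,0],[0,0,0,0],[0,0,0,0]]]' --jaw 4.4

```text
clock: 21.5
tool_pos: [0.501, 0.4148, 0.0605]
orientation: [129.3, 90.0, -118.5]
force: [0.6, -0.5, -0.4]
opening: 0.0555
```

```bash
python3 p.py .66 .048 .2 112.2
```

```text
t 21.5 tcp [0.501  0.4148 0.0605] toolx [-0. -0. -1.] jaw 112.22 q [  56.8   26.4  -13.8    0.   -49.8 -124.6] F [ 0.6 -0.5 -0.4] open 0.0555
shift cm (tool, after spin) [-13.95  -0.86 -39.97] spin rad 0.0
```

The large candle is held (55.5 mm). Lifting to 140 mm clearance, which clears the 100 mm glass on the way, then carrying.

Call:
move_arm --commands '[[[-1,0,0,0],[-2,0,0,0],[-3,0,0,0],[-3,0,0,0],[-3,0,0,0],[-2,0,0,0],[0,0,0,0],[0,0,0,0]]]'

```text
clock: 22.3
tool_pos: [0.5005, 0.4147, 0.2005]
orientation: [17.0, 90.0, 129.2]
force: [-0.1, -0.5, -3.7]
opening: 0.0555
```

Call:
move_arm --commands '[[[0,0,-2,0],[0,-0.1,-3,0],[0,-0.1,-3.5,0],[0,-0.1,-3.5,0],[0,-0.1,-3.5,0],[0,-0.1,-3.5,0],[0,-0.1,-3.5,0],[0,-0.1,-3.5,0]]]'

```text
clock: 23.1
tool_pos: [0.6053, 0.1744, 0.1988]
orientation: [94.0, 89.8, -153.8]
force: [-0.1, 0.1, -3.6]
opening: 0.0555
```

Call:
move_arm --commands '[[[0,-0.1,-3.5,0],[0,-0.1,-3.5,0],[0,0,-3,0],[0,0,-2,0],[0,0,-1,0],[0,0,0,0],[0,0,0,0]]]'

```text
clock: 23.8
tool_pos: [0.6562, 0.0572, 0.1996]
orientation: [76.6, 89.9, -171.2]
force: [-0.6, 0.1, -3.4]
opening: 0.0555
```

```bash
python3 r.py w8; python3 p.py .66 .048 .0695 112.2
```

```text
L 358 [0.6622 0.0488 0.0391] 0.0257
S 488 [0.5788 0.0153 0.0284] 0.0257
M 431 [ 0.4956 -0.0181  0.033 ] 0.0254
t 23.85 tcp [0.6562 0.0576 0.1999] toolx [-0.001 -0.    -1.   ] jaw 112.23 q [ 21.9  20.   -3.6  -0.  -66.4 -89.7] F [ 0.2  0.3 -2.8] open 0.0557
shift cm (tool, after spin) [13.04 -0.   -1.04] spin rad 0.001
```

View pics/w8.png

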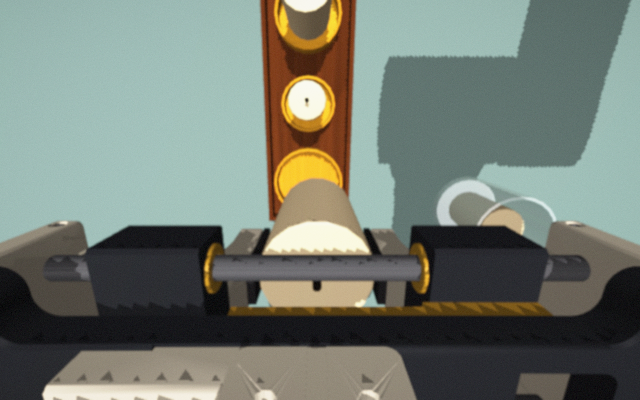

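The medium and small candles stand in their cups at (308,20) and (307,101). The large cup is at (308,178), and the held candle needs about 10 mm along -z. Aligning and descending.

Call:
move_arm --commands '[[[0,-0.1,-1,0],[2,0,0,0],[2.5,0,0,0],[2.5,0,0,0],[2.5,0,0,0],[2,0,0,0],[0,0,0,0],[0,0,0,0]]]'

```text
clock: 24.65
tool_pos: [0.6617, 0.0486, 0.0859]
orientation: [141.4, 90.0, -106.3]
force: [-0.1, -0.3, -2.4]
opening: 0.0554
```

```bash
python3 p.py .661 .0482 .0695 112.2
```

```text
t 24.65 tcp [0.6617 0.0486 0.0859] toolx [-0. -0. -1.] jaw 112.27 q [ 21.   25.9 -10.7   0.  -53.5 -88.8] F [-0.1 -0.3 -2.4] open 0.0554
shift cm (tool, after spin) [ 1.64  0.08 -0.01] spin rad 0.001
```

Call:
move_arm --commands '[[[0.4,0,0,0],[0.4,0,0,0],[0.3,0,0,0],[0.2,0,0,0],[0.1,0,0,0],[0.1,0,0,0],[0,0,0,0],[0,0,0,0]]]'

```text
clock: 25.45
tool_pos: [0.6615, 0.0483, 0.0706]
orientation: [-117.2, 90.0, -5.0]
force: [0.1, 0.2, -2.6]
opening: 0.0553
```

Call:
move_arm --commands '[[[0.1,0,0,0],[0,0,0,0],[0,0,0,0]]]'

```text
clock: 25.75
tool_pos: [0.6614, 0.0483, 0.0696]
orientation: [65.4, 90.0, 177.6]
force: [0.2, 0.2, -2.5]
opening: 0.0556
```

Call:
move_arm --commands '[[[0.05,0,0,0],[0,0,0,0],[0,0,0,0]]]'

```text
clock: 26.05
tool_pos: [0.6616, 0.0484, 0.0695]
orientation: [-107.0, 90.0, 5.2]
force: [-1.5, -0.3, 2.0]
opening: 0.0553
```

Contact at +2 N (from -2.5 N). Releasing and rising.

Call:
move_arm --commands '[[[0,0,0,0],[0,0,0,0],[0,0,0,0],[0,0,0,0],[0,0,0,0],[0,0,0,0],[0,0,0,0]]]' --jaw 8.7

```text
clock: 26.75
tool_pos: [0.6615, 0.0484, 0.069]
orientation: [47.1, 90.0, 159.3]
force: [-0.1, 0.3, 0.8]
opening: 0.0864
```

Call:
move_arm --commands '[[[-1,0,0,0],[-2,0,0,0],[-3,0,0,0],[-4,0,0,0],[-4,0,0,0],[-3,0,0,0],[-1,0,0,0],[0,0,0,0]]]'

```text
clock: 27.55
tool_pos: [0.6622, 0.0485, 0.2517]
orientation: [-95.2, 89.8, 17.0]
force: [0.6, -0.5, 0.6]
opening: 0.0869
```

Call:
move_arm --commands '[[[0,0,-3,0],[0,0,-3.5,0],[0,0,-3.5,0],[0,0,-3.5,0],[0,0,-3.5,0],[0,0,-3,0],[0,0,-1,0],[0,0,0,0]]]'

```text
clock: 28.35
tool_pos: [0.7403, -0.1474, 0.2465]
orientation: [64.9, 89.8, 177.0]
force: [-0.2, 0.4, 0.3]
opening: 0.0867
```

```bash
python3 - <<'E'
from m import *
pc={}
for n in['top','side']:
    im,d=snapshot(n);save(n+'9.png',im);pc[n]=cloud(n,d,camT(n)).reshape(-1,3)
for k,c,r in[('L',(.661,.0483),.034),('S',(.577,.0149),.026),('M',(.4942,-.0186),.03),('G',(.617,.2515),.047),('V',(.445,-.268),.035),('R',(.532,-.415),.035)]:
    for n in pc:
        Q=pc[n];q=Q[(np.hypot(*(Q[:,:2]-c).T)<r)&(Q[:,2]>.014)]
        if len(q)<20: print(k,n,len(q));continue
        h=np.percentile(q[:,2],97);t=q[abs(q[:,2]-np.median(q[q[:,2]>h-.012,2]))<.003]
        print(k,n,'topz',np.median(t[:,2]).round(4),'mid',((t[:,:2].max(0)+t[:,:2].min(0))/2).round(4))
E
python3 p.py .66 .048 .2 112
```

```text
L top 0
L side topz 0.109 mid [0.6576 0.0465]
S top topz 0.7176 mid [0.5551 0.0178]
S side topz 0.0784 mid [0.5723 0.014 ]
M top topz 0.7313 mid [ 0.488  -0.0012]
M side topz 0.0936 mid [ 0.493  -0.0174]
G top 0
G side topz 0.0951 mid [0.6169 0.2509]
V top topz 0.0795 mid [ 0.445  -0.2672]
V side topz 0.0773 mid [ 0.4455 -0.2694]
R top topz 0.0318 mid [ 0.5319 -0.4146]
R side topz 0.0287 mid [ 0.5307 -0.417 ]
t 28.45 tcp [ 0.7404 -0.1454  0.2478] toolx [-0.002  0.    -1.   ] jaw 112.21 q [  3.6  27.6  14.4  -0.  -76.9 -71.4] F [-0.6  0.3 -0.1] open 0.0868
shift cm (tool, after spin) [ 4.8   0.2  20.94] spin rad 0.004
```

View pics/side9.png

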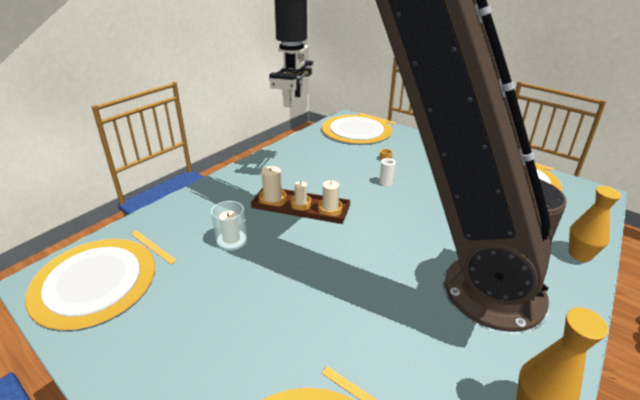

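View pics/top9.png

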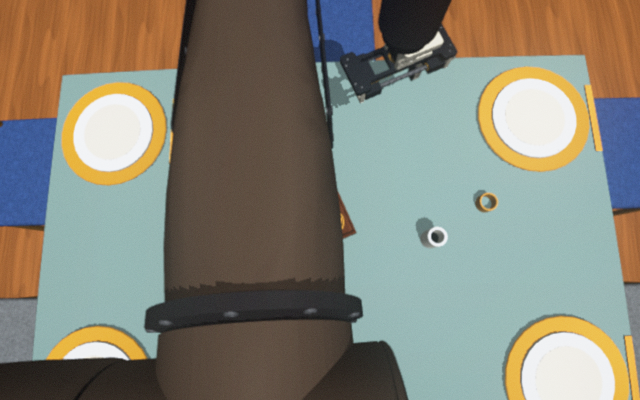

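The side view shows all three candles upright in their cups at (272,185), (300,195) and (330,197). Their tops are at 0.109, 0.0784 and 0.0936 m, which means they are seated. The glass, vase and ring have not moved, and the arm hides the tray in the top view. Handing in.

```bash
python3 -c "
from h import *
print(close_job())"
```

```text
the job is handed in; nothing more can be done
None
```

All three bare candles are standing upright in the brass cups of their own size, and I handed the job in at about 28.5 s of the 96 s allowed. I lowered each one until the wrist force showed contact with the cup floor, at most about 10 N, and only then let go.

**Seating:** in the final side view the candle tops measured 109 mm (large), 93.6 mm (medium) and 78.4 mm (small). That matches each candle's height plus the 9 mm cup floor, to within 1 mm.

**Objects left in place:** the glass candle, bud vase and napkin ring are where they started, within about 2 mm of measurement noise. The gripper is open and clear of everything.

**Checks that failed or disagreed:**
- **Top view:** the arm blocked the top camera's view of the tray and the glass at the end. The final check of those relies on the side camera alone. Wrist views had already shown the medium and small candles seated.
- **Cameras:** the top, side and wrist views disagreed by up to about 4 mm on positions, well within the 9–10 mm of room around each candle in its cup.

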